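# Feed the next slide under the microscope by one turn of the hand wheel

## Task

Push the slide feeder's hand wheel clockwise (seen from above) through exactly one full turn by its upright red handle, so that the carriage brings the next slide under the microscope's lens and the handle is back where it started; do not turn it backwards or run on past the full turn. Only push the handle with the fingertips or the outside of the fingers: do not grip it, do not push the carriage itself, and leave the jar, the slide box and the dish where they stand.

Things in the scene. Friction and masses are not known exactly. Their poses are not given: they have to be found in the camera images.
- hub (a point): centre of the hand wheel, on its fixed vertical axis, 67 mm above the table, level with the middle of the rim. The wheel lies flat on a round grey gearbox at one end of the microscope's base plate. Black rim of 65 mm radius made of 14 mm round bar (its top 74 mm above the table), three spokes, steel hub up to 77 mm above the table
- handle: upright red round handle, 22 mm in diameter, at the end of one spoke, 65 mm from the wheel axis; a sleeve that revolves easily on its pin, so its own yaw means nothing. Its top is 125 mm above the table; origin on its axis at its foot, 67 mm above the table. At the start it may stand in any direction from the hub. Pushing it round takes about 4 N
- wheel (a joint): angle of the hand wheel in rad, 0 at the start, growing clockwise seen from above; 6.283 is one full turn. Friction keeps it where it is left: no spring, no click and no stop at one turn (the stops are at -0.5 and 9.5)
- carriage: aluminium slide carriage 90 x 220 x 14 mm with five glass slides at 40 mm spacing; top 46 mm above the table. Origin: centre of its underside, at the start 220 mm from the wheel axis; y axis along the rails, away from the wheel. Geared to the wheel: each clockwise turn moves it 40 mm away from the wheel, one slide further
- feeder: grey base plate (12 mm thick, reaching 95 mm from the wheel axis on three sides), rails and microscope, fixed. Origin on the wheel axis at table height; y axis along the rails to the microscope, which is ivory, 346 mm high, its lens 300 mm from the wheel axis, no part of it nearer than 240 mm. A yellow arrow on the plate shows clockwise
- jar: amber glass jar with black cap, 44 mm in diameter, 60 mm high, loose; a bystander. Origin: centre of its underside
- slide_box: blue slide box with white lid, 87 x 36 x 32 mm, loose; a bystander. Origin: centre of its underside
- dish: closed petri dish, 84 mm in diameter, 19 mm high, loose; a bystander. Origin: centre of its underside

How it is judged:
By the outcome, as a careful person would: the job done as asked, in the order asked, and still so for the second after the job is handed in, with the robot touching nothing.
It also fails if it takes over 64 s, if anything falls off the work surface, if the arm or the gripper's body presses on something with over 40 N, if the wrist force passes 120 N, or if a joint passes its speed limit or range.

## Robot

A 6-joint arm with a two-finger parallel gripper is mounted at the origin on the work surface. World frame = base frame: x ahead of the robot, y to its left, z up, the work surface at z = 0. Lengths are in mm, angles in degrees, forces in N, time in s.
With the tool pointing down it reaches from about 300 to 850 mm from the base axis. Payload 4.2 kg.
Tool frame: the origin (TCP) lies midway between the tips of the shut fingers; the grasp point (between the pads) lies 19 mm behind it; x points along the fingers, y is the direction in which the jaws open and shut, and the axes are right-handed (so a half turn about x gives the same grasp; the last joint's range is limited). The gripper opens to 91 mm and grips with 3 to 60 N. Pads are 32 mm wide; open, the fingers measure 118 mm over their backs; the gripper's body (76 mm by 178 mm) begins 60 mm behind the grasp point.
Start: joints at [72.021, 18.312, 89.639, -0, 72.044, -1.146], TCP at [166.517, 550.377, 213.976] pointing down, gripper open.
Joint ranges: [-177.97, 177.97], [-48.28, 115.42], [12.27, 149.76], [-77.06, 257.06], [2.81, 150.46], [-146.56, 146.56]. Speed limits (degrees/s): [147.25, 147.25, 180, 180, 180, 180].

## Interface

Orientations are given as [roll, pitch, yaw] about the fixed x, y, z axes, in that order (R = Rz(yaw) Ry(pitch) Rx(roll)).
In Python, from workcell import env gives the robot as it stands.
- The arm moves only by the shell command python3 -m handwheel 'ROWS' [FORCE]. ROWS is text: rows parted by semicolons, each of 7 numbers parted by spaces: the turn, a rotation vector about the tool's x, y, z in degrees, then the shift along the tool's x, y, z in m, then the finger opening in m, from 0 to 0.0912. In form: rx ry rz x y z grip; .... A call has 1 to 12 rows; each row is the pose to reach, as a shift and turn from the pose commanded when the call began, along the tool's axes at that moment; what a row does not reach only later rows make up. A row lasts 1/12 s, in which the tool goes at most 41.7 mm and 7.16 degrees, less where a joint would pass 70% of its speed; a pose out of reach is approached as far as the arm can. A call with a gripper value outside its range is refused whole. The fingers move at their own pace and stop on an object; FORCE is the grip in N (left out, the last holds). Time passes only in rows, so rows that repeat a pose let the fingers close. It gives the time, the measured TCP pose, the force and the opening at its end, in the units of the state.
- env.state(): the state, without advancing time (a new reading comes with each control period).
- env.grab_frame(name): name is "side" or "top" or "wrist"; returns the picture (400x640x3 uint8, red, green, blue); there is no depth.
- env.get_calibration(name): a dict with "mtx" (3x3 intrinsics, pixels), "T" (4x4, takes a point from camera to world coordinates); the wrist camera has in their place "hand_eye" (4x4, takes a point from camera to tool coordinates, whose origin is the TCP and whose axes are the tool frame's). Camera axes: x right, y up, looking along -z (the intrinsics and any distortion apply to the point x, -y, -z); pixel columns grow to the right and rows downward; lengths in mm; the calibration is good to about 2 mm. A picture is of the moment at which its call begins: read the wrist's pose just before it. get_calibration takes no time and is no camera call.
- env.job_done(): hands the job in, once; it reports no verdict.
The state is a dict: "time_s": time; "qpos": joint angles; "qvel": joint speeds; "effort": joint torques, N m; "ee_pos": TCP position; "ee_rot": TCP orientation; "force": force on the tool from outside, world axes, zero at the start; "torque": the same for the moment, N m; "gripper_width": finger opening in mm.
Only numpy, scipy, OpenCV 4.12 (cv2) and the standard library are available. Lean on these libraries where they do the work, as an engineer would, in place of code of your own. Each camera call takes 0.05 s, during which the arm holds its last target. There are 200 camera calls.

## Working session

There is one attempt and no reset: what is moved stays moved. The work goes in short steps, Python scripts to look and compute and a shell command to move; the robot and the scene stay as the last step left them, time stands still between calls to the robot, and variables do not carry over. Pictures are saved under pics/ and viewed, on a budget of 10 in all, crops included, one or two more only if the job needs it, and the job is handed in when it is done.

```bash
ls; mkdir -p pics; python3 - <<'E'
from workcell import env
import cv2,numpy as np
s=env.state();print(s)
for n in("top","side"):
    f=env.grab_frame(n);cv2.imwrite(f"pics/{n}0.png",f[:,:,::-1]);c=env.get_calibration(n);print(n,{k:np.round(v,3).tolist() if not isinstance(v,str) else v for k,v in c.items()})
E
```

```text
pics
{'time_s': 0.0, 'qpos': array([ 7.20214897e+01,  1.83503599e+01,  8.97083485e+01, -6.73108277e-05,
        7.20438443e+01, -1.14468068e+00]), 'qvel': array([ 0.02420837,  0.02373934,  0.01835365, -0.10562846,  0.09740866,
       -0.05879079]), 'effort': array([-2.03856485e-03, -4.12465882e+01, -2.31970561e+01,  7.24381255e-02,
        4.56136640e-02, -1.37262928e-04]), 'ee_pos': array([166.34406475, 549.86507875, 213.11997217]), 'ee_rot': array([ -91.10892688,   89.8974473 , -107.94273568]), 'force': array([-0.14202767, -0.9975143 , -0.17034775]), 'torque': array([ 0.03473298,  0.00816933, -0.02701451]), 'gripper_width': 91.22606848132139}
top {'mtx': [[504.441, 0.0, 310.518], [0.0, 504.441, 195.268], [0.0, 0.0, 1.0]], 'T': [[0.008, 0.991, -0.136, 431.155], [-1.0, 0.005, -0.017, -25.171], [-0.016, 0.136, 0.991, 1059.969], [0.0, 0.0, 0.0, 1.0]]}
side {'mtx': [[397.316, 0.0, 319.493], [0.0, 397.316, 201.03], [0.0, 0.0, 1.0]], 'T': [[-0.99, 0.095, -0.101, 515.037], [-0.137, -0.557, 0.819, 580.88], [0.022, 0.825, 0.564, 479.59], [0.0, 0.0, 0.0, 1.0]]}
```

View pics/top0.png

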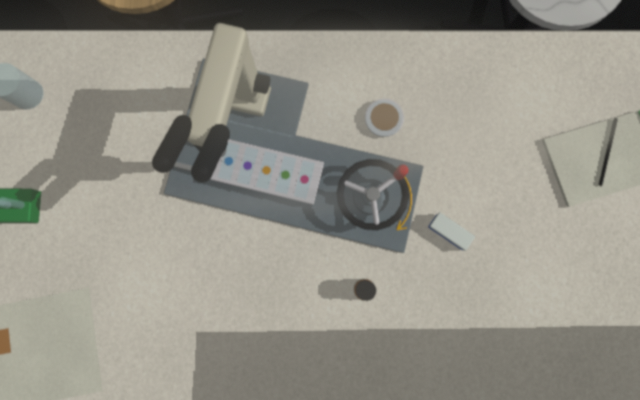

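View pics/side0.png

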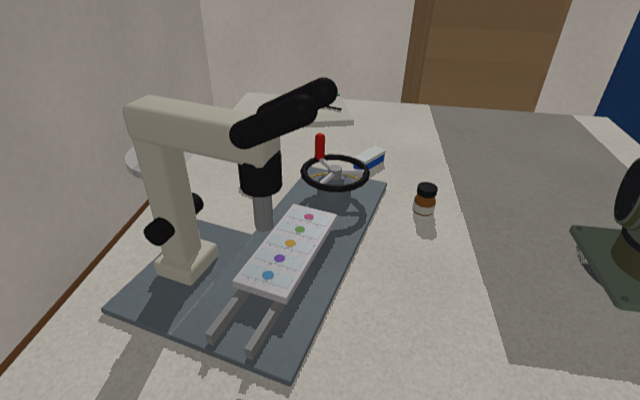

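The top view shows the hub at about (373,193), handle at (402,172), jar (365,290), slide box (450,231) and dish (383,118). The carriage lies to the left, near (265,170). The side view shows the handle at (320,147) and the rim at (335,173).

```bash
cat > h.py <<'E'
import cv2,numpy as np
from workcell import env
def ray(n,u,v,T=None):
    c=env.get_calibration(n);M=np.array(c["mtx"]);T=np.array(c["T"]) if T is None else T
    d=np.linalg.inv(M)@[u,v,1];d=T[:3,:3]@[d[0],-d[1],-d[2]];return T[:3,3],d
def onz(n,u,v,z,T=None):
    o,d=ray(n,u,v,T);return o+d*(z-o[2])/d[2]
def proj(n,p,T=None):
    c=env.get_calibration(n);T=np.array(c["T"]) if T is None else T
    q=np.linalg.inv(T)@[*p,1];q=np.array(c["mtx"])@[q[0],-q[1],-q[2]];return q[:2]/q[2]
def big(m):
    n,l,s,c=cv2.connectedComponentsWithStats(m.astype(np.uint8));i=1+np.argmax(s[1:,4]);return l==i
def red(f):
    f=f.astype(int);return (f[...,0]>110)&(f[...,0]>2*f[...,1])&(f[...,0]>2*f[...,2])
E
python3 - <<'E'
from h import *
print(env.get_calibration("top").keys())
f=cv2.imread("pics/top0.png")[:,:,::-1];s=cv2.imread("pics/side0.png")[:,:,::-1]
for n,im,(x0,x1,y0,y1) in(("top",f,(325,425,145,245)),("side",s,(290,380,145,200))):
    m=np.zeros(im.shape[:2],bool);m[y0:y1,x0:x1]=(im[y0:y1,x0:x1].max(2)<58)
    m=big(m);c=max(cv2.findContours(m.astype(np.uint8),0,1)[0],key=len);e=cv2.fitEllipse(cv2.convexHull(c));print(n,m.sum(),e,onz(n,*e[0],67))
    pts=np.array([onz(n,*p[0],67)[:2] for p in cv2.convexHull(c)]);(cc,r)=cv2.minEnclosingCircle(pts.astype(np.float32));print("circle",cc,r)
    r=red(im);r[:, :x0-20]=0;r[:,x1+20:]=0;r[:y0-30]=0;r[y1:]=0;r=big(r);ys,xs=np.nonzero(r);print("red",len(xs),xs.min(),xs.max(),ys.min(),ys.max(),xs.mean(),ys.mean(),onz(n,xs.mean(),ys.mean(),100))
for nm,u,v,z in(("jar",365,290,60),("box",450,231,32),("dish",383,118,19),("arrowtip",401,229,12)):print(nm,onz("top",u,v,z).round())
E
```

```text
dict_keys(['mtx', 'T'])
top 217 ((371.95220947265625, 217.60287475585938), (21.56376838684082, 44.9395637512207), 90.1001968383789) [ 523.93568511 -129.43985808   67.        ]
circle (522.162841796875, -129.47845458984375) 45.24147033691406Traceback (most recent call last):
  File "<stdin>", line 8, in <module>
  File "h.py", line 12, in big
    n,l,s,c=cv2.connectedComponentsWithStats(m.astype(np.uint8));i=1+np.argmax(s[1:,4]);return l==i
                                                                     ~~~~~~~~~^^^^^^^^^
    return _wrapfunc(a, 'argmax', axis=axis, out=out, **kwds)
    return bound(*args, **kwds)
ValueError: attempt to get argmax of an empty sequence
```

```bash
python3 - <<'E'
from h import *
f=cv2.imread("pics/top0.png")[:,:,::-1];s=cv2.imread("pics/side0.png")[:,:,::-1]
print(f[193,330:420:2].max(1), s[173,296:376:2].max(1))
for n,im,(x0,x1,y0,y1),ths in(("top",f,(325,415,148,240),(64,70,76)),("side",s,(290,375,145,200),(40,60,70,80))):
  for th in ths:
    m=np.zeros(im.shape[:2],bool);m[y0:y1,x0:x1]=(im[y0:y1,x0:x1].max(2)<th)
    if m.sum()<50: continue
    m=big(m);c=max(cv2.findContours(m.astype(np.uint8),0,1)[0],key=len);h=cv2.convexHull(c)
    pts=np.array([onz(n,*p[0],67)[:2] for p in h]);e=cv2.fitEllipse(pts.astype(np.float32));print(n,th,m.sum(),np.round(e[0],1),np.round(e[1],1))
  r=red(im);r[:, :x0-20]=0;r[:,x1+20:]=0;r[:y0-30]=0;r[y1:]=0;r=big(r);ys,xs=np.nonzero(r);print("red",len(xs),xs.min(),xs.max(),ys.min(),ys.max(),xs.mean(),ys.mean(),onz(n,xs.mean(),ys.mean(),100))
for nm,u,v,z in(("hub",373,193,77),("jar",365,290,60),("box",450,231,32),("dish",383,118,19),("car0",323,160,46),("car1",314,204,46)):print(nm,onz("top",u,v,z).round())
E
```

```text
[ 94  93  92  83  77  79  78  88  90  90  91  88  87  87  87  90  94 100
 103 117 120 121 122 123 124 118 117  96  81  92 106 108 105 106 107  97
  65  60  63  76 133 122 106 117 169] [169 170 132  13  32  24 110 108 109 109 109 124 126 113 128 141 100 158
 110  81  81  79  78 116 115 116 114 116 115 117 118 118 118 112  16  39
  15 126 118 116]
top 64 328 [ 535.6 -130.5] [ 67.8 107.1]
top 70 567 [ 560.  -134.7] [115.3 134.4]
top 76 668 [ 559.7 -134.7] [115.7 137.2]Traceback (most recent call last):
  File "<stdin>", line 10, in <module>
  File "h.py", line 12, in big
    n,l,s,c=cv2.connectedComponentsWithStats(m.astype(np.uint8));i=1+np.argmax(s[1:,4]);return l==i
                                                                     ~~~~~~~~~^^^^^^^^^
    return _wrapfunc(a, 'argmax', axis=axis, out=out, **kwds)
    return bound(*args, **kwds)
ValueError: attempt to get argmax of an empty sequence
```

```bash
sed -i 's/(f\[...,0\]>110).*/(f[...,0]>100)\&(f[...,0]>1.5*f[...,1])\&(f[...,0]>1.5*f[...,2])/' h.py; python3 - <<'E'
from h import *
f=cv2.imread("pics/top0.png")[:,:,::-1];s=cv2.imread("pics/side0.png")[:,:,::-1]
for n,im,(x0,x1,y0,y1),ths in(("top",f,(325,415,148,240),(70,78,80)),("side",s,(290,375,145,200),(45,60,70))):
  for th in ths:
    m=np.zeros(im.shape[:2],bool);m[y0:y1,x0:x1]=(im[y0:y1,x0:x1].max(2)<th)
    m=big(m);c=max(cv2.findContours(m.astype(np.uint8),0,1)[0],key=len);h=cv2.convexHull(c)
    pts=np.array([onz(n,*p[0],67)[:2] for p in h]);e=cv2.fitEllipse(pts.astype(np.float32));print(n,th,m.sum(),np.round(e[0],1),np.round(e[1],1))
  r=red(im);r[:, :x0-20]=0;r[:,x1+20:]=0;r[:y0-30]=0;r[y1:]=0;r=big(r);ys,xs=np.nonzero(r);print("red",len(xs),xs.min(),xs.max(),ys.min(),ys.max(),xs.mean(),ys.mean(),onz(n,xs.mean(),ys.mean(),100))
for nm,u,v,z in(("hub",373,193,77),("jar",365,290,60),("box",450,231,32),("dish",383,118,19),("car0",323,160,46),("car1",314,204,46)):print(nm,onz("top",u,v,z).round())
E
```

```text
top 70 567 [ 560.  -134.7] [115.3 134.4]
top 78 710 [ 560.2 -134.4] [117.4 138.4]
top 80 1171 [ 570.1 -129.3] [141.9 143.2]
red 72 399 407 166 176 403.06944444444446 170.36111111111111 [ 612.63963779 -186.68326462  100.        ]
side 45 795 [ 572.5 -129.7] [140.8 151.1]
side 60 892 [ 572.3 -128.8] [141.7 155.3]
side 70 1086 [ 573.5 -108.8] [146.  202.6]
red 168 315 324 133 159 319.5416666666667 145.11309523809524 [ 611.73071576 -179.12199968  100.        ]
hub [ 572. -131.   77.]
jar [ 383. -115.   60.]
box [ 501. -291.   32.]
dish [ 741. -160.   19.]
car0 [644. -33.  46.]
car1 [553. -15.  46.]
```

Hub is at about (571,-130) and the handle at about (612,-183), which is 67 mm from the hub and agrees with the 65 mm given. The near end of the carriage is 110 mm from the axis, also as expected. Next I'll get the tool axes and the waypoints.

```bash
cat >> h.py <<'E'
from scipy.spatial.transform import Rotation as Ro
def Rt(s): return Ro.from_euler('xyz',s["ee_rot"],degrees=True).as_matrix()
def rel(p,s=None):
    s=s or env.state();return (Rt(s).T@(np.array(p)-s["ee_pos"])/1000).round(3)
E
python3 - <<'E'
from h import *
s=env.state();print(Rt(s).round(3))
for p in((340,220,230),(420,-60,230),(634,-139,200)):print(p,rel(p,s))
c=env.get_calibration("wrist");print({k:np.round(v,2).tolist() for k,v in c.items()})
E
```

```text
[[-0.     0.29   0.957]
 [-0.001  0.957 -0.29 ]
 [-1.    -0.002  0.   ]]
(340, 220, 230) [-0.016 -0.266  0.262]
(420, -60, 230) [-0.016 -0.51   0.419]
(634, -139, 200) [ 0.014 -0.524  0.647]
{'mtx': [[324.32, 0.0, 318.23], [0.0, 324.32, 195.36], [0.0, 0.0, 1.0]], 'hand_eye': [[-0.0, 0.28, -0.96, -169.1], [1.0, 0.0, -0.0, -0.08], [0.0, -0.96, -0.28, -79.95], [0.0, 0.0, 0.0, 1.0]]}
```

```bash
python3 -m handwheel '-2 0 0 -0.004 -0.025 0.025 0;-4 0 0 -0.008 -0.05 0.05 0;-6 0 0 -0.012 -0.075 0.075 0;-8 0 0 -0.016 -0.1 0.1 0;-10 0 0 -0.016 -0.125 0.125 0;-12 0 0 -0.016 -0.15 0.15 0;-14 0 0 -0.016 -0.175 0.175 0;-16 0 0 -0.016 -0.2 0.2 0;-16.9 0 0 -0.016 -0.225 0.225 0;-16.9 0 0 -0.016 -0.25 0.245 0;-16.9 0 0 -0.016 -0.266 0.262 0;-16.9 0 0 -0.016 -0.266 0.262 0' 20
```

```text
time_s: 1.1
ee_pos: [341.3, 216.7, 229.8]
ee_rot: [-76.8, 89.9, -77.0]
force: [-0.4, 0.6, -0.2]
gripper_width: 14.1
```

```bash
python3 -m handwheel '0 0 0 0 -0.025 0.008 0;0 0 0 0 -0.055 0.016 0;0 0 0 0 -0.085 0.024 0;0 0 0 0 -0.115 0.032 0;0 0 0 0 -0.145 0.040 0;0 0 0 0 -0.175 0.048 0;0 0 0 0 -0.205 0.056 0;0 0 0 0 -0.235 0.064 0;0 0 0 0 -0.260 0.072 0;0 0 0 0 -0.28 0.08 0;0 0 0 0 -0.3 0.09 0;0 0 0 0 -0.3 0.09 0'; python3 - <<'E'
from h import *
s=env.state();print(Rt(s).round(3),rel((540,-139,215),s),s["qpos"].round())
E
```

```text
time_s: 2.1
ee_pos: [432.4, -82.2, 229.6]
ee_rot: [-49.0, 89.9, -49.1]
force: [0.5, 0.6, 0.1]
gripper_width: 0.5
[[ 0.001  0.001  1.   ]
 [-0.001  1.    -0.001]
 [-1.    -0.001  0.001]] [ 0.015 -0.057  0.108] [ -12.    5.  104.   -0.   70. -102.]
```

```bash
python3 - <<'E'
from h import *
f=env.grab_frame("wrist");cv2.imwrite("pics/w1.png",f[:,:,::-1])
s=env.state();W=np.eye(4);W[:3,:3]=Rt(s);W[:3,3]=s["ee_pos"];T=W@np.array(env.get_calibration("wrist")["hand_eye"]);np.save("T1.npy",T)
print(proj("wrist",(571,-130,77),T),proj("wrist",(612,-183,100),T))
E
```

```text
[275.03694147 300.41639054] [226.12338515 344.89299651]
```

View pics/w1.png

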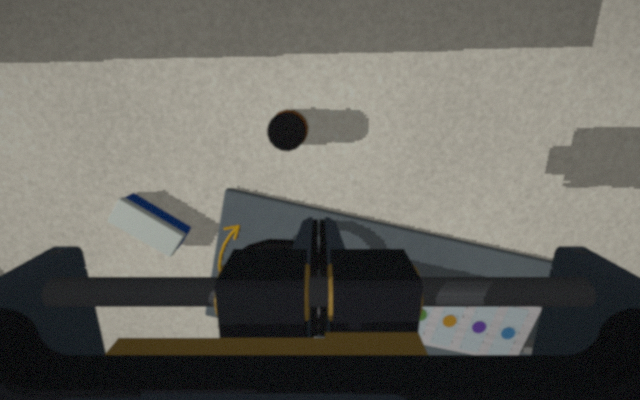

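The wrist camera is mostly blocked by the gripper. It shows the jar at (288,130), the slide box at (150,222) and the plate corner at (230,188), but not the wheel. I'll use the fixed cameras for checks and move above the start point just behind the handle.

```bash
python3 -m handwheel '0 0 0 0 -0.008 0.03 0;0 0 0 0 -0.016 0.06 0;0 0 0 0 -0.025 0.09 0;0 0 0 0 -0.033 0.12 0;0 0 0 0 -0.041 0.15 0;0 0 0 0 -0.049 0.18 0;0 0 0 0 -0.056 0.203 0;0 0 0 0 -0.056 0.203 0;0 0 0 0.03 -0.056 0.203 0;0 0 0 0.05 -0.056 0.203 0;0 0 0 0.07 -0.056 0.203 0;0 0 0 0.07 -0.056 0.203 0'; python3 - <<'E'
from h import *
f=env.grab_frame("side");s=env.state();print(s["ee_pos"],s["qpos"].round(1),rel((635.7,-138.6,92)))
cv2.imwrite("pics/s2.png",cv2.resize(f[60:260,220:460,::-1],None,fx=3,fy=3))
E
```

```text
time_s: 3.15
ee_pos: [630.2, -133.3, 155.3]
ee_rot: [163.1, 89.4, 163.2]
force: [-0.7, 0.8, -0.8]
gripper_width: 0.4
[ 631.59059929 -133.75596069  157.78080618] [ -13.    26.9   84.3    0.    69.1 -103.1] [ 0.066 -0.005  0.004]
```

View pics/s2.png

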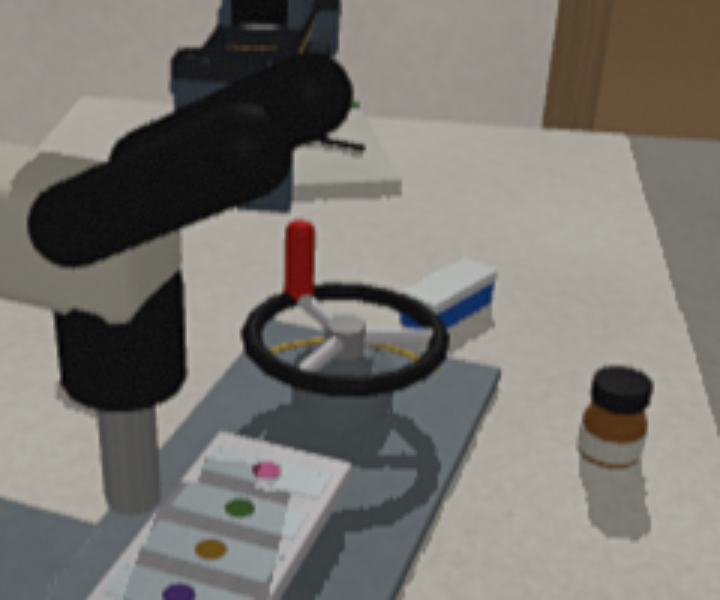

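The handle stands clear at crop (300,260), with the closed fingertips above and behind it at crop (265,205). I'll descend straight down and print the circle table for the push.

```bash
python3 -m handwheel '0 0 0 0.02 0 0 0;0 0 0 0.04 0 0 0;0 0 0 0.055 0 0 0;0 0 0 0.068 0 0 0;0 0 0 0.068 0 0 0;0 0 0 0.068 0 0 0'; python3 - <<'E'
import numpy as np
F=lambda p:65*np.array([np.sin(np.radians(p)),np.cos(np.radians(p))])  # (y,x)
for a in range(-8,-368,-60):
    print(a,"; ".join("%d %d"%tuple(np.round(F(a-d)-F(a)+0)) for d in range(5,61,5)))
E
```

```text
time_s: 3.7
ee_pos: [634.0, -135.2, 93.1]
ee_rot: [5.5, 90.0, 5.5]
force: [0.1, -0.3, 0.4]
gripper_width: 0.4
-8 -6 -1; -11 -3; -16 -5; -21 -7; -26 -10; -31 -13; -35 -17; -39 -21; -43 -25; -46 -30; -49 -35; -51 -40
-68 -2 -5; -3 -11; -4 -16; -5 -22; -5 -28; -4 -33; -3 -39; -2 -44; 0 -50; 3 -55; 6 -60; 9 -64
-128 4 -4; 8 -8; 12 -12; 17 -15; 22 -18; 27 -20; 32 -22; 38 -24; 43 -24; 49 -25; 55 -25; 60 -24
-188 6 1; 11 3; 16 5; 21 7; 26 10; 31 13; 35 17; 39 21; 43 25; 46 30; 49 35; 51 40
-248 2 5; 3 11; 4 16; 5 22; 5 28; 4 33; 3 39; 2 44; 0 50; -3 55; -6 60; -9 64
-308 -4 4; -8 8; -12 12; -17 15; -22 18; -27 20; -32 22; -38 24; -43 24; -49 25; -55 25; -60 24
```

```bash
python3 -m handwheel '0 0 0 0 -0.008 0 0;0 0 0 0 -0.014 -0.001 0;0 0 0 0 -0.019 -0.003 0;0 0 0 0 -0.024 -0.005 0;0 0 0 0 -0.029 -0.008 0;0 0 0 0 -0.034 -0.011 0;0 0 0 0 -0.038 -0.015 0;0 0 0 0 -0.042 -0.019 0;0 0 0 0 -0.046 -0.023 0;0 0 0 0 -0.049 -0.028 0;0 0 0 0 -0.052 -0.033 0;0 0 0 0 -0.054 -0.038 0'; python3 - <<'E'
from h import *
f=env.grab_frame("side");s=env.state();print(s["ee_pos"],s["force"].round(1),"want 595.6 -189.9");r=red(f);r[:,:290]=0;r[:,380:]=0;r[:110]=0;r[200:]=0;ys,xs=np.nonzero(big(r));print(len(xs),xs.mean(),ys.mean(),onz("side",xs.mean(),ys.mean(),97))
E
```

```text
time_s: 4.7
ee_pos: [595.8, -190.7, 92.4]
ee_rot: [-27.3, 89.9, -27.2]
force: [3.7, 0.4, 3.1]
gripper_width: 0.6
[ 594.38053806 -190.85562978   92.20519593] [ 1.4 -0.4  3. ] want 595.6 -189.9
219 340.6986301369863 144.84018264840182 [ 567.75216918 -194.66803341   97.        ]
```

Contact works: the handle has moved to (568,-195), radius 65 mm, and leads the fingers by 24°. Continuing.

```bash
python3 -m handwheel '0 0 0 0 -0.001 -0.004 0;0 0 0 0 -0.002 -0.010 0;0 0 0 0 -0.003 -0.015 0;0 0 0 0 -0.004 -0.021 0;0 0 0 0 -0.004 -0.027 0;0 0 0 0 -0.003 -0.032 0;0 0 0 0 -0.002 -0.038 0;0 0 0 0 -0.001 -0.043 0;0 0 0 0 0.001 -0.049 0;0 0 0 0 0.004 -0.054 0;0 0 0 0 0.007 -0.059 0;0 0 0 0 0.010 -0.063 0'; python3 - <<'E'
from h import *
f=env.grab_frame("side");s=env.state();print(s["ee_pos"],s["force"].round(1),"want 531.3 -180.8");r=red(f);r[:,:290]=0;r[:,380:]=0;r[:110]=0;r[200:]=0;ys,xs=np.nonzero(big(r));print(len(xs),xs.mean(),ys.mean(),onz("side",xs.mean(),ys.mean(),97))
E
```

```text
time_s: 5.75
ee_pos: [531.1, -179.8, 91.7]
ee_rot: [-173.5, 89.9, -173.5]
force: [-0.4, -3.5, 2.0]
gripper_width: 0.4
[ 530.23669927 -179.05047229   91.57043956] [-1.9 -3.   1.9] want 531.3 -180.8
240 364.68333333333334 154.425 [ 514.59013406 -159.42926702   97.        ]
```

```bash
python3 -m handwheel '0 0 0 0 0.003 -0.003 0;0 0 0 0 0.007 -0.007 0;0 0 0 0 0.011 -0.011 0;0 0 0 0 0.016 -0.014 0;0 0 0 0 0.021 -0.017 0;0 0 0 0 0.026 -0.019 0;0 0 0 0 0.031 -0.021 0;0 0 0 0 0.037 -0.023 0;0 0 0 0 0.042 -0.023 0;0 0 0 0 0.048 -0.024 0;0 0 0 0 0.054 -0.024 0;0 0 0 0 0.059 -0.023 0'; python3 - <<'E'
from h import *
f=env.grab_frame("side");s=env.state();print(s["ee_pos"],s["force"].round(1),"want 506.9 -120.6");r=red(f);r[:,:290]=0;r[:,390:]=0;r[:110]=0;r[220:]=0;ys,xs=np.nonzero(big(r));print(len(xs),xs.mean(),ys.mean(),onz("side",xs.mean(),ys.mean(),97))
E
```

```text
time_s: 6.8
ee_pos: [509.4, -120.2, 91.8]
ee_rot: [166.3, 90.0, 166.4]
force: [1.4, -3.9, -2.6]
gripper_width: 0.4
[ 509.69315082 -119.36594378   91.84921029] [ 0.8 -1.4 -0.8] want 506.9 -120.6
272 363.0147058823529 168.8860294117647 [515.15385787 -98.30665633  97.        ]
```

```bash
python3 -m handwheel '0 0 0 0 0.006 0.001 0;0 0 0 0 0.011 0.003 0;0 0 0 0 0.016 0.005 0;0 0 0 0 0.021 0.007 0;0 0 0 0 0.026 0.010 0;0 0 0 0 0.031 0.013 0;0 0 0 0 0.035 0.017 0;0 0 0 0 0.039 0.021 0;0 0 0 0 0.043 0.025 0;0 0 0 0 0.046 0.030 0;0 0 0 0 0.049 0.035 0;0 0 0 0 0.051 0.040 0'; python3 - <<'E'
from h import *
f=env.grab_frame("side");s=env.state();print(s["ee_pos"],s["force"].round(1),"want 546.9 -69.3");r=red(f);r[:,:270]=0;r[:,390:]=0;r[:110]=0;r[220:]=0;ys,xs=np.nonzero(big(r));print(len(xs),xs.mean(),ys.mean(),onz("side",xs.mean(),ys.mean(),97))
E
```

```text
time_s: 7.85
ee_pos: [549.5, -69.0, 91.7]
ee_rot: [146.9, 89.9, 147.0]
force: [-3.4, -1.0, 0.9]
gripper_width: 0.5
[550.89244813 -68.83950947  91.76578747] [-2.4 -0.2 -0.7] want 546.9 -69.3
291 328.7491408934708 175.0171821305842 [578.12790263 -63.53243504  97.        ]
```

```bash
python3 -m handwheel '0 0 0 0 0.002 0.004 0;0 0 0 0 0.003 0.009 0;0 0 0 0 0.004 0.014 0;0 0 0 0 0.005 0.019 0;0 0 0 0 0.005 0.025 0;0 0 0 0 0.004 0.030 0;0 0 0 0 0.003 0.036 0;0 0 0 0 0.002 0.041 0;0 0 0 0 0 0.047 0;0 0 0 0 -0.003 0.052 0;0 0 0 0 -0.006 0.057 0;0 0 0 0 -0.009 0.061 0'; python3 - <<'E'
from h import *
f=env.grab_frame("side");s=env.state();print(s["ee_pos"],s["force"].round(1),"want 611.3 -78.4");r=red(f);r[:,:270]=0;r[:,390:]=0;r[:110]=0;r[220:]=0;ys,xs=np.nonzero(big(r));print(len(xs),xs.mean(),ys.mean(),onz("side",xs.mean(),ys.mean(),97))
E
```

```text
time_s: 8.9
ee_pos: [612.0, -78.6, 91.9]
ee_rot: [24.5, 89.9, 24.6]
force: [-0.3, 3.9, -0.8]
gripper_width: 0.4
[612.94162139 -79.38322208  92.02560722] [ 0.   2.3 -1.2] want 611.3 -78.4
70 301.65714285714284 168.62857142857143 [632.65831081 -78.47554859  97.        ]
```

```bash
python3 -m handwheel '0 0 0 0 -0.004 0.003 0;0 0 0 0 -0.008 0.007 0;0 0 0 0 -0.012 0.011 0;0 0 0 0 -0.017 0.014 0;0 0 0 0 -0.022 0.017 0;0 0 0 0 -0.027 0.019 0;0 0 0 0 -0.032 0.021 0;0 0 0 0 -0.038 0.023 0;0 0 0 0 -0.043 0.023 0;0 0 0 0 -0.049 0.024 0;0 0 0 0 -0.049 0.024 0'; cat >> h.py <<'E'
def chk():
    f=env.grab_frame("side");s=env.state();print(s["time_s"],s["ee_pos"].round(1),s["force"].round(1));r=red(f);r[:,:270]=0;r[:,390:]=0;r[:110]=0;r[220:]=0;ys,xs=np.nonzero(big(r));p=onz("side",xs.mean(),ys.mean(),97);print(len(xs),xs.min(),xs.max(),ys.min(),ys.max(),xs.mean(),ys.mean(),p,np.degrees(np.arctan2(p[1]+129.6,p[0]-571.3)));return f
E
python3 - <<'E'
from h import *
r=cv2.imread("pics/side0.png")[:,:,::-1];m=red(r);m[:,:270]=0;m[:,390:]=0;m[:110]=0;m[220:]=0;ys,xs=np.nonzero(big(m));p=onz("side",xs.mean(),ys.mean(),97);print("start",len(xs),xs.min(),xs.max(),ys.min(),ys.max(),xs.mean(),ys.mean(),p,np.degrees(np.arctan2(p[1]+129.6,p[0]-571.3)))
f=chk();cv2.imwrite("pics/s3.png",cv2.resize(f[60:260,220:460,::-1],None,fx=3,fy=3))
E
```

```text
time_s: 9.87
ee_pos: [634.8, -129.4, 92.0]
ee_rot: [-68.3, 89.9, -68.2]
force: [-0.7, 1.4, 0.4]
gripper_width: 0.5
start 168 315 324 133 159 319.5416666666667 145.11309523809524 [ 612.49491001 -185.12849644   97.        ] -53.429399390668465
9.9167 [ 634.9 -129.2   92. ] [-0.1  0.2 -0. ]
23 303 311 161 164 307.3478260869565 162.08695652173913 [ 626.06577172 -106.1922105    97.        ] 23.142658370595843
```

View pics/s3.png

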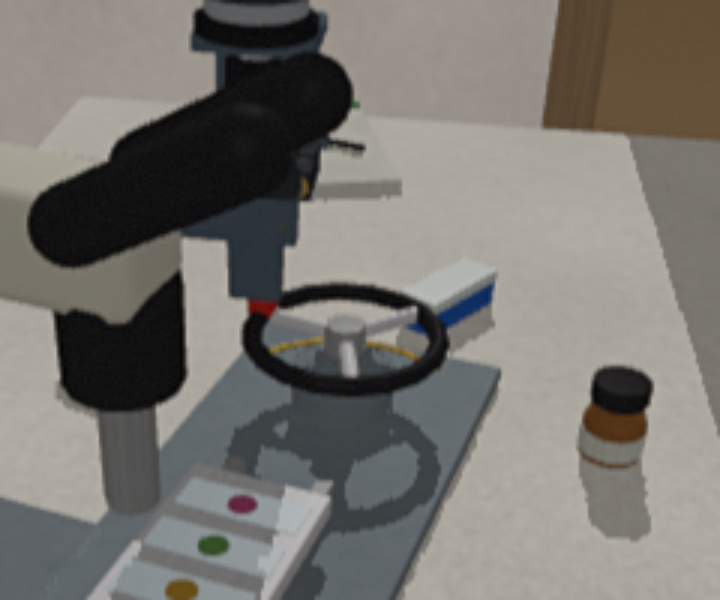

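The handle's foot shows below the fingertips at crop (262,308), about 25–30° short of its start. The fingers hide the rest of it. I'll take a short push, stop early, back off and lift, then measure.

```bash
python3 -m handwheel '0 0 0 0 -0.003 0 0;0 0 0 0 -0.006 0 0;0 0 0 0 -0.009 0 0;0 0 0 0 -0.012 0 0;0 0 0 0 -0.015 0 0;0 0 0 0 -0.018 -0.001 0;0 0 0 0 -0.018 -0.001 0;0 0 0 0 -0.018 -0.001 0' && python3 -m handwheel '0 0 0 0 0.005 0.002 0;0 0 0 0 0.01 0.004 0;0 0 0 -0.02 0.01 0.004 0;0 0 0 -0.05 0.01 0.004 0;0 0 0 -0.07 0.01 0.004 0;0 0 0 -0.07 0.01 0.004 0;0 0 0 -0.07 0.01 0.004 0'; python3 -c "
from h import *
chk()"
```

```text
time_s: 10.58
ee_pos: [633.6, -146.3, 92.0]
ee_rot: [-81.0, 90.0, -81.0]
force: [-0.8, 2.4, 0.9]
gripper_width: 0.6
time_s: 11.17
ee_pos: [638.7, -136.0, 163.3]
ee_rot: [-23.9, 89.8, -23.8]
force: [-0.1, -0.3, -0.1]
gripper_width: 0.2
11.2167 [ 637.7 -135.7  161.7] [ 0.2 -0.1 -0.8]
218 308 317 135 161 312.6743119266055 147.62385321100916 [ 625.21471878 -170.73186542   97.        ] -37.3402293474508
```

The handle is at -37.3° against -53.4° at the start. The contact was on the fingers' y face, with a 24.4 mm offset. I'll come down with that face square on and push along -y.

```bash
python3 -m handwheel '0 0 0 0 0 -0.01 0;0 0 0 0 0 -0.018 0;0 0 0 0.03 0 -0.018 0;0 0 0 0.055 0 -0.018 0;0 0 0 0.07 0 -0.018 0;0 0 0 0.07 0 -0.018 0;0 0 0 0.07 -0.004 -0.018 0;0 0 0 0.07 -0.008 -0.018 0;0 0 0 0.07 -0.012 -0.018 0;0 0 0 0.07 -0.016 -0.018 0;0 0 0 0.07 -0.018 -0.018 0;0 0 0 0.07 -0.018 -0.018 0' && python3 -m handwheel '0 0 0 0 0 0 0;0 0 0 0 0 0 0;0 0 0 0 0.01 0 0;0 0 0 -0.02 0.018 0 0;0 0 0 -0.05 0.018 0 0;0 0 0 -0.07 0.018 0.01 0;0 0 0 -0.07 0.018 0.018 0;0 0 0 -0.07 0.018 0.018 0'; python3 -c "
from h import *
chk()"
```

```text
time_s: 12.22
ee_pos: [620.0, -153.6, 92.8]
ee_rot: [44.3, 89.9, 44.4]
force: [-0.8, 4.2, 1.6]
gripper_width: 0.3
time_s: 12.88
ee_pos: [639.8, -136.1, 163.2]
ee_rot: [-23.6, 89.7, -23.5]
force: [0.2, 0.2, -0.8]
gripper_width: 0.6
12.9333 [ 637.9 -135.8  161.5] [ 0.7  0.2 -0.4]
206 312 321 134 160 316.29611650485435 146.35436893203882 [ 618.50850186 -178.0239906    97.        ] -45.72819000576953
```

```bash
python3 -m handwheel '0 0 0 0 0 -0.01 0;0 0 0 0 0 -0.02 0;0 0 0 0.03 0 -0.020 0;0 0 0 0.055 0 -0.020 0;0 0 0 0.07 0 -0.020 0;0 0 0 0.07 -0.005 -0.02 0;0 0 0 0.07 -0.010 -0.02 0;0 0 0 0.07 -0.015 -0.020 0;0 0 0 0.07 -0.018 -0.020 0;0 0 0 0.07 -0.020 -0.02 0;0 0 0 0.07 -0.022 -0.02 0;0 0 0 0.07 -0.0225 -0.02 0' && python3 -m handwheel '0 0 0 0 0 0 0;0 0 0 0 0 0 0;0 0 0 0 0.012 0 0;0 0 0 -0.02 0.022 0 0;0 0 0 -0.05 0.022 0 0;0 0 0 -0.07 0.022 0.01 0;0 0 0 -0.07 0.022 0.02 0;0 0 0 -0.07 0.022 0.02 0'; python3 -c "
from h import *
chk()"
```

```text
time_s: 13.93
ee_pos: [617.6, -157.2, 92.6]
ee_rot: [82.4, 89.9, 82.4]
force: [0.8, 5.0, -1.0]
gripper_width: 0.5
time_s: 14.6
ee_pos: [640.4, -136.5, 164.5]
ee_rot: [-19.2, 89.6, -19.0]
force: [-0.2, 0.2, -0.6]
gripper_width: 0.4
14.65 [ 638.4 -136.3  162.8] [-0.9 -0.5 -0.9]
199 313 323 134 160 318.286432160804 146.01005025125627 [ 614.5526938  -180.40639233   97.        ] -49.59145658240393
```

About 4° is left by this mask. I'll retract fully for a clean comparison with the start images from both cameras.

```bash
python3 -m handwheel '0 0 0 -0.03 0 0 0;0 0 0 -0.06 0.005 -0.02 0;0 0 0 -0.07 0.01 -0.05 0;0 0 0 -0.07 0.02 -0.08 0;0 0 0 -0.07 0.03 -0.11 0;0 0 0 -0.07 0.04 -0.14 0;0 0 0 -0.07 0.05 -0.17 0;0 0 0 -0.07 0.055 -0.2 0;0 0 0 -0.07 0.055 -0.235 0;0 0 0 -0.07 0.055 -0.26 0;0 0 0 -0.07 0.055 -0.26 0'; cat > cmp.py <<'E'
from h import *
import sys
tag=sys.argv[1]
for n,(x0,x1,y0,y1) in(("side",(305,335,125,165)),("top",(385,420,155,190))):
    f=env.grab_frame(n);cv2.imwrite(f"pics/{n}_{tag}.png",f[:,:,::-1])
    P=[]
    for im in(cv2.imread(f"pics/{n}0.png")[:,:,::-1],f):
        a=im[y0:y1,x0:x1].astype(float);w=np.clip(a[...,0]-a[...,1:].max(2)-25,0,None)
        Y,X=np.mgrid[y0:y1,x0:x1];P.append(np.array([(w*X).sum()/w.sum(),(w*Y).sum()/w.sum()]));print(n,w.sum(),P[-1])
    z=97 if n=="side" else 110
    a=[onz(n,*p,z) for p in P];print([np.degrees(np.arctan2(q[1]+129.6,q[0]-571.3)).round(1) for q in a],(a[1]-a[0]).round(1))
print(env.state()["ee_pos"].round(1))
E
python3 cmp.py a
```

```text
time_s: 15.57
ee_pos: [371.5, -80.9, 231.0]
ee_rot: [177.9, 89.7, 177.9]
force: [-0.7, 0.9, -0.8]
gripper_width: 0.2
side 14251.0 [319.44424953 145.49891236]
side 14395.0 [318.14643974 145.76137548]
[np.float64(-52.5), np.float64(-49.9)] [2.6 1.7 0. ]
top 3244.0 [403.1189889  170.29654747]
top 3424.0 [401.97546729 168.95239486]
[np.float64(-54.5), np.float64(-51.7)] [2.6 2.1 0. ]
[376.6 -81.5 231.7]
```

Both cameras agree that the wheel is 2.7° short, about 1.9 mm in y. I'll make one last careful nudge, from above and then straight down behind the handle.

```bash
python3 -m handwheel '0 0 0 0 -0.008 0.035 0;0 0 0 0 -0.016 0.07 0;0 0 0 0 -0.024 0.105 0;0 0 0 0 -0.032 0.14 0;0 0 0 0 -0.04 0.175 0;0 0 0 0 -0.05 0.21 0;0 0 0 0 -0.057 0.24 0;0 0 0 0.04 -0.057 0.24 0;0 0 0 0.08 -0.057 0.24 0;0 0 0 0.11 -0.057 0.24 0;0 0 0 0.14 -0.057 0.24 0;0 0 0 0.14 -0.057 0.24 0' && python3 -m handwheel '0 0 0 0 -0.005 0 0;0 0 0 0 -0.010 0 0;0 0 0 0 -0.014 0 0;0 0 0 0 -0.018 0 0;0 0 0 0 -0.0195 0 0;0 0 0 0 -0.0205 0 0;0 0 0 0 -0.021 0 0;0 0 0 0 -0.0214 0 0;0 0 0 0 -0.0217 0 0;0 0 0 0 -0.0217 0 0' && python3 -m handwheel '0 0 0 0 0 0 0;0 0 0 0 0.01 0 0;0 0 0 0 0.02 0 0;0 0 0 -0.03 0.022 0 0;0 0 0 -0.06 0.022 0 0;0 0 0 -0.1 0.022 0 0;0 0 0 -0.14 0.022 0 0;0 0 0 -0.14 0.022 -0.035 0;0 0 0 -0.14 0.03 -0.07 0;0 0 0 -0.14 0.04 -0.105 0;0 0 0 -0.14 0.05 -0.14 0;0 0 0 -0.14 0.06 -0.175 0' && python3 -m handwheel '0 0 0 0 0.005 -0.03 0;0 0 0 0 0.01 -0.06 0;0 0 0 0 0.01 -0.065 0;0 0 0 0 0.01 -0.065 0'; python3 cmp.py b
```

```text
time_s: 16.67
ee_pos: [614.0, -137.2, 84.1]
ee_rot: [166.6, 89.2, 166.7]
force: [-0.9, 0.5, -0.6]
gripper_width: 0.6
time_s: 17.5
ee_pos: [618.4, -158.7, 93.8]
ee_rot: [35.8, 89.8, 35.9]
force: [-0.1, 5.3, 5.7]
gripper_width: 0.4
time_s: 18.5
ee_pos: [440.6, -99.4, 231.7]
ee_rot: [-115.4, 90.0, -115.3]
force: [0.0, 0.9, 0.2]
gripper_width: 0.4
time_s: 18.83
ee_pos: [376.0, -89.8, 232.3]
ee_rot: [-34.3, 89.9, -34.3]
force: [0.1, 0.1, 0.3]
gripper_width: -0.1
side 14251.0 [319.44424953 145.49891236]
side 14335.0 [318.97397977 145.5543774 ]
[np.float64(-52.5), np.float64(-51.7)] [1.  0.4 0. ]
top 3244.0 [403.1189889  170.29654747]
top 3610.0 [402.6700831  169.82853186]
[np.float64(-54.5), np.float64(-53.5)] [0.9 0.8 0. ]
[378.6 -90.4 232.4]
```

```bash
python3 - <<'E'
import cv2,numpy as np
a=cv2.imread("pics/side0.png");b=cv2.imread("pics/side_b.png");c=cv2.imread("pics/top0.png");d=cv2.imread("pics/top_b.png")
cv2.imwrite("pics/fin.png",np.vstack([np.hstack([a[80:380,100:500],b[80:380,100:500]]),np.hstack([c[20:320,150:550],d[20:320,150:550]])]))
E
```

```text
(no output)
```

View pics/fin.png

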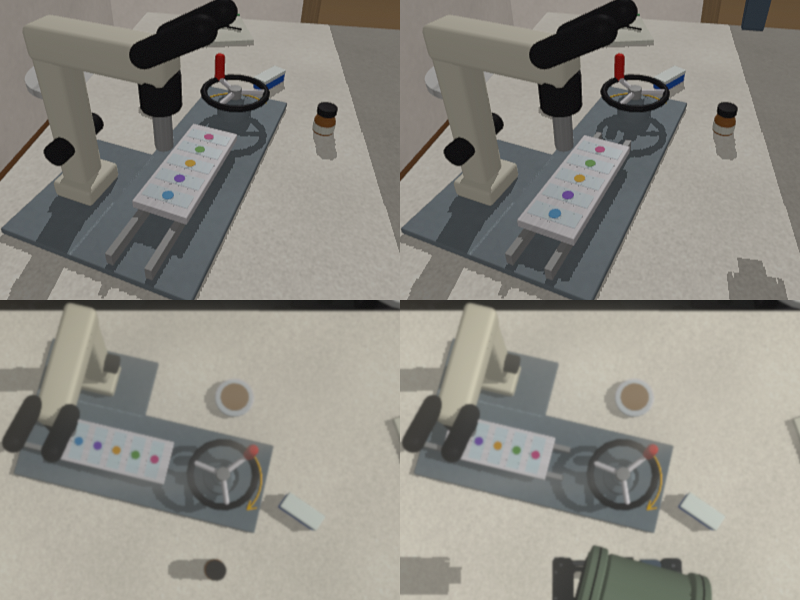

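The before and after pictures match. The handle is back at its start place, (219,66) and (619,66) in the two side views. The carriage is one slide further on, and the jar, box and dish have not moved. The robot is clear of everything.

```bash
python3 -c "
from workcell import env
print(env.job_done())"
```

```text
the job is handed in; nothing more can be done
None
```

I pushed the hand wheel clockwise through one full turn by the handle with the outside of the closed fingers, then lifted the arm clear and handed the job in at about 19 s of the 64 s.

- **Handle:** both fixed cameras put it about 0.9° (roughly 1 mm) short of where it started. That is close to what the cameras can resolve, so I didn't nudge it again and risk running past. It was never gripped, and no check showed it turning back.
- **Carriage:** it moved about one slide pitch away from the wheel, judged by eye from the before and after pictures rather than measured.
- **Bystanders:** the jar, slide box and dish look unmoved. In the last top picture the arm hides the jar, so its position rests on the side view.
- **Forces:** the sensed force at the end of each move stayed under 10 N.
- **Off plan:** on the last descent the fingertips dipped to 84 mm, about 8 mm lower than planned but still 10 mm above the rim. The wrist camera was no help, because the gripper hid the wheel.

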